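Hold the collar on the flat of a key-ring stand's spindle

ROBOT

A 7-joint arm with a two-finger parallel gripper is mounted at the origin on the work surface. World frame = base frame: x ahead of the robot, y to its left, z up, the work surface at z = 0. Lengths are in mm, angles in rad, forces in N, time in s.
With the tool pointing down it reaches from about 400 to 750 mm from the base axis. Payload 19.5 kg.
Tool frame: the origin (TCP) lies between the finger pads; the fingertips stand 22 mm ahead of it and the grasp point (between the pads) lies 3 mm ahead of it; z points along the fingers, y is the line along which they close (so a half turn about z gives the same grasp; the last joint's range is limited). The gripper opens to 85 mm and grips with 20 to 120 N. Pads are 22 mm wide; open, the fingers measure 114 mm over their backs; the gripper's body (76 mm by 85 mm) begins 54 mm behind the grasp point. The pads swing forward as they close: fully open they stand 13 mm farther back than shut.
Start: joints at [-1.376, 0.707, -0.028, 1.485, 0.022, 0.951, -0.075], TCP at [134.881, 558.932, 253.268] pointing down, gripper open.
Joint ranges: [-2.71, 2.71], [-0.32, 2.16], [-1.57, 1.52], [0, 2.45], [-1.46, 4.6], [0, 2.02], [-2.83, 2.83]. Speed limits (rad/s): [1.89, 1.89, 2.57, 2.57, 3.01, 3.01, 3.01].

INTERFACE

Orientations are given as a unit quaternion [w, x, y, z].
In Python, from cell import monitor, capture, get_calibration, ticket, look_for, silhouettes gives the robot as it stands. The module is installed in compiled form; this text tells all that it offers.
- The arm moves only by the shell command python3 -m jog 'ROWS' [FORCE]. ROWS is JSON, a list of rows, each a list of 3 entries, a list of its own where there are three numbers: the gripper's target within -1 to 1 (fully open at 1, half-way at 0, shut at -1), then the shift along the tool's x, y, z in mm, then the turn, a rotation vector about the tool's x, y, z in degrees. In form: [[grip, [x, y, z], [ax, ay, az]], ...]. A call has 1 to 5 rows; each row shifts and turns the commanded pose from where the row before left it, along the tool's axes as they then stand; what a row does not reach is not made up. A row lasts 1/10 s, in which the tool goes at most 50 mm and 8.59 degrees, less where a joint would pass 70% of its speed; a pose out of reach is approached as far as the arm can. A call is refused whole if a number of a shift passes 50 or a number of a turn 8.59, either way. A call with a gripper value outside its range is refused whole. The fingers move at their own pace and stop on an object; FORCE is the grip in N (left out, the last holds). Time passes only in rows, so rows that do not move let the fingers close. It gives the time, the measured TCP pose, the force, the opening and the grip force at its end, in the units of the state.
- monitor.sense(): the state, without advancing time (a new reading comes with each control period).
- capture(name): name is "scene" or "top" or "wrist"; returns (picture, depth): 480x640x3 uint8, red, green, blue; 480x640 float32, mm along the optical axis (not along the pixel's ray), 0 where there is no reading.
- get_calibration(name): a dict with "K" (3x3 intrinsics, pixels), "xyz" and "attitude" of the camera in the world. Camera axes: x right, y up, looking along -z (the intrinsics and any distortion apply to the point x, -y, -z); pixel columns grow to the right and rows downward; lengths in mm; the calibration is good to about 2 mm. A picture is of the moment at which its call begins: read the wrist's pose just before it. get_calibration takes no time and is no camera call; for the wrist camera it gives the pose at the moment of the call.
- ticket.job_done(): hands the job in; it is judged then, once.
Trained networks look in the newest picture that a camera, given by its name, has taken for a name from the list of things; names that differ only in an ending like _2 or _b are one class to them, and where a whole thing is asked for, a point or a joint stands for the part that bears it (a point fixed in the world has none). Each returns a list of dicts, best first, with "conf" (0 to 1); they miss things now and then, are a little off and sometimes report something else, mostly with a low value. They report only what shows in the picture. A call takes as long as a camera call.
- look_for(camera, target): "bbox" ([centre column, centre row, width, height] in pixels, round what is visible of it).
- silhouettes(camera, target): "pixels" (480x640 bool, what is visible of it) and "bbox" ([centre column, centre row, width, height] in pixels, round what is visible of it).
The state is a dict: "clock": time; "qpos": joint angles; "dq": joint speeds; "effort": joint torques, N m; "ee_pos": TCP position; "ee_rot": TCP orientation; "force": force on the tool from outside, world axes, zero at the start; "ft_torque": the same for the moment, N m; "opening": finger opening in mm; "finger_force": force on a finger pad.
Only numpy, scipy, OpenCV 4.12 (cv2) and the standard library are available. Lean on these libraries where they do the work, as an engineer would, in place of code of your own. Each camera call takes 0.05 s, during which the arm holds its last target. There are 200 camera calls.

TASK

On the shop table, grip the top of the revolving key-ring stand's spindle, feel for its set-screw flat and, with the fingers on the spindle, turn it until the flat faces the way the yellow pointer on the base points. Then pick up the loose collar, fit it over the spindle with its brass thumb screw on that flat, and finish while still holding it in the gripper, its top level with the spindle's top end and screw and flat still facing the pointer, so that a colleague can tighten the screw. Leave the jar, the mug, the clock and the tin where they are.

Things in the scene. Friction and masses are not known exactly. Their poses are not given: they have to be found in the camera images.
- stand: fixed base of the key-ring stand: dark wooden disc 150 mm across, 18 mm high, origin at the centre of its underside on the table; its +x axis points from the spindle axis along the yellow pointer; z up
- pointer (a point): outer end of the yellow pointer rib (34 x 12 mm, 5 mm proud) on the base, 83 mm out from the spindle axis
- spinner (a joint): angle of the spindle in rad: 0 when its flat faces the pointer, growing counter-clockwise seen from above; it turns with light friction (about 0.03 N m) both ways and stays where it is left; stops at +/-3.1
- shaft_top (a point): centre of the spindle's top end, 160 mm above the table, on the upright turning axis; axes turn with the spindle: +x is where the flat faces, z up. The spindle's upper 57 mm is dark bare steel 24 mm in diameter with one full-length flat; its top 3 mm taper by 2 mm all round. Below it is a 28 mm dark shaft with four thin arms, 68 mm long, 71 mm above the table, that turn with it
- shaft_flat (a point): middle of the white-marked flat (19 mm wide), 15 mm below the spindle's top end, 7 mm from the axis; axes as shaft_top. The spindle measures 19 mm across the flat, 24 mm elsewhere; fingers that squeeze it near the flat turn it until the flat lies against a pad
- collar_center (a point): centre (half-way up, on the bore's axis) of the loose aluminium collar, standing on the table, 44 mm in diameter, 28 mm high, 0.1 to 0.2 kg; z up, +x towards its thumb screw. Grip it by the two flat red cheeks on its +y and -y sides, 46 mm apart, 26 mm long
- collar_top (a point): centre of the collar's top rim, 14 mm above its centre; axes as collar_center
- collar_screw (a point): centre of the brass thumb screw's head (16 mm in diameter, 8 mm long), sticking out of the collar's +x side, 34 mm from its axis, half-way up
- collar: the collar; origin at the centre of its underside, axes as collar_center. Its bore goes right through: 27 mm in diameter with a flat 8.5 mm from the axis on the screw's side, so 1.5 mm of play all round on the spindle; it enters only with the screw on the spindle's flat
- jar: bystander: green plastic jar with a white cap, 52 mm in diameter, 85 mm high; origin at the centre of its underside
- mug: bystander: dark brown mug, 80 mm in diameter, 90 mm high; origin at the centre of its underside
- clock: bystander: cream barrel-shaped flip clock, 80 mm in diameter, 120 mm long along y, 84 mm high; origin under its centre
- tin: bystander: navy tin box 90 x 120 x 50 mm; origin at the centre of its underside

How it is judged (in metres and radians):
On the way, in this order (a step that is already met when the one before it is completed fails the run):
1. fingers gripping the spindle's top have turned it until the flat faces the pointer (within 0.17 rad) (contact force between the fingers and spinner above 4 N and distance between the grasp point and shaft_flat below 0.04 m and value of joint spinner between -0.17 and 0.17 rad), for 0.2 s.
2. the collar is lifted clear of the table in the fingers (contact force between the fingers and collar above 3 N and height (world z) of collar_center above 0.08 m), for 0.2 s.
At the end, for the whole second after the job is handed in: The gripper still holds the collar (more than 3 N) on the spindle: axes within 4 mm, collar's top level with the spindle's top within 6 mm, upright within 0.12 rad, thumb screw on the flat (within 10 mm sideways), spindle's flat within 0.2 rad of the pointer, and nothing moving (contact force between the fingers and collar above 3 N and horizontal distance between collar_center and shaft_top below 0.004 m and z of collar_top in the frame of shaft_top between -0.006 and 0.006 m and angle between collar_center's own z axis and vertical below 0.12 rad and x of collar_screw in the frame of shaft_top above 0.028 m and y of collar_screw in the frame of shaft_top between -0.01 and 0.01 m and value of joint spinner between -0.2 and 0.2 rad and linear speed of collar below 0.02 m/s); the arm keeps its last pose, push and grip.
It fails at once if a bystander is pushed more than 30 mm or knocked over (distance of any of jar, mug, clock, tin from where it was at the start of the episode above 0.03 m or angle between any of jar, mug's own z axis and vertical above 0.5 rad).
It also fails if it takes over 61 s, if anything falls off the work surface, if the arm or the gripper's body presses on something with over 40 N, if the wrist force passes 120 N, or if a joint passes its speed limit or range.

## Working session

There is one attempt and no reset: what is moved stays moved. The work goes in short steps, Python scripts to look and compute and a shell command to move; the robot and the scene stay as the last step left them, time stands still between calls to the robot, and variables do not carry over. Pictures are saved under pics/ and viewed, at most 10 in all, crops included, and the job is handed in when it is done.

```bash
mkdir -p pics
cat > h.py <<'E'
import numpy as np, cv2
from scipy.spatial.transform import Rotation as R
from cell import monitor, capture, get_calibration, ticket, look_for, silhouettes
def rot(q): return R.from_quat([q[1],q[2],q[3],q[0]])
def camR(c):
    a=np.array(c["attitude"],float)
    return R.from_matrix(a) if a.shape==(3,3) else rot(a)
def world(c,d,mask=None):
    K=np.array(c["K"]); v,u=np.nonzero((d>0) if mask is None else (mask&(d>0)))
    z=d[v,u]; p=np.c_[(u-K[0,2])/K[0,0]*z,-(v-K[1,2])/K[1,1]*z,-z]
    return camR(c).apply(p)+np.array(c["xyz"]),u,v
def project(c,P):
    K=np.array(c["K"]); p=camR(c).inv().apply(np.atleast_2d(P)-np.array(c["xyz"]))
    return np.c_[K[0,2]+K[0,0]*p[:,0]/-p[:,2],K[1,2]-K[1,1]*p[:,1]/-p[:,2]]
def save(n,im): cv2.imwrite("pics/"+n+".png",im[:,:,::-1])
E
python3 - <<'E'
from h import *
s=monitor.sense(); print(s)
for n in ["scene","top"]:
    im,d=capture(n); save(n,im); c=get_calibration(n); print(n,c)
    for t in ["stand","spinner","collar","collar_screw","jar","mug","clock","tin"]:
        r=silhouettes(n,t)
        for q in r[:2]:
            P,u,v=world(c,d,q["pixels"])
            if len(P): print(t,round(q["conf"],2),np.round(q["bbox"]),"med",np.round(np.median(P,0)),"lo",np.round(np.percentile(P,3,axis=0)),"hi",np.round(np.percentile(P,97,axis=0)))
E
```

```text
{'clock': 0.0, 'qpos': array([-1.37567303,  0.70709595, -0.02762435,  1.48494933,  0.02201008,
        0.95087858, -0.0755266 ]), 'dq': array([ 9.31660643e-04, -6.26496986e-04, -5.70435408e-04, -1.67317766e-03,
       -8.26828437e-04,  1.00011353e-04, -9.95289303e-05]), 'effort': array([ 1.02692622e-03, -8.83195925e+01,  1.23449899e+00, -2.36172777e+01,
        1.68498920e-02,  6.41810402e-03, -1.22511443e-05]), 'ee_pos': array([134.85187762, 558.74480323, 252.84312097]), 'ee_rot': array([-4.36645473e-05,  1.18143019e-01,  9.92996457e-01, -5.12379572e-04]), 'force': array([-0.22282698, -0.07146451,  0.43240653]), 'ft_torque': array([ 0.00140081, -0.00171948, -0.04314168]), 'finger_force': 0.0, 'opening': 85.06493359824366}
scene {'K': array([[566.03251856,   0.        , 323.88757427],
       [  0.        , 566.03251856, 242.90305278],
       [  0.        ,   0.        ,   1.        ]]), 'xyz': array([1425.61844565, -295.33198416, 1170.94754997]), 'attitude': array([0.76659911, 0.28179113, 0.20248765, 0.54029466])}
stand 0.66 [394. 233.  62.  68.] med [557. 199.  21.] lo [485. 140.   
[... 1587 characters left out ...]
hi [393. 534.  55.]
collar_screw 0.44 [396. 275.  23.  21.] med [ 500. -190.   24.] lo [ 476. -216.   -4.] hi [ 524. -173.   33.]
collar_screw 0.4 [258. 261.  53.  56.] med [536. 204.  18.] lo [478. 145.   9.] hi [609. 274. 144.]
jar 0.74 [197. 222.  23.  15.] med [656. 369.  80.] lo [637. 352.  18.] hi [680. 394.  89.]
jar 0.53 [254. 260.  42.  38.] med [537. 207.  78.] lo [502. 171.  21.] hi [594. 267. 161.]
mug 0.89 [472. 237.  34.  44.] med [ 584. -415.   38.] lo [ 541. -442.   -1.] hi [ 636. -366.   92.]
clock 0.83 [314. 182.  46.  32.] med [758.  40.  76.] lo [728. -16.  43.] hi [806.  95.  87.]
tin 0.59 [160. 334.  52.  40.] med [348. 476.  49.] lo [305. 420.  18.] hi [392. 537.  55.]
```

Run:
```python
from h import *
a=cv2.imread("pics/scene.png");b=cv2.imread("pics/top.png")
def cr(i,u,v,h): return cv2.resize(i[v-h*3//4:v+h*3//4,u-h:u+h],(400,300),interpolation=cv2.INTER_CUBIC)
cv2.imwrite("pics/comp.png",np.vstack([np.hstack([cr(a,394,228,48),cr(a,244,268,32)]),np.hstack([cr(b,256,260,44),cr(b,398,272,32)])]))
```

```text
(no output)
```

View pics/comp.png

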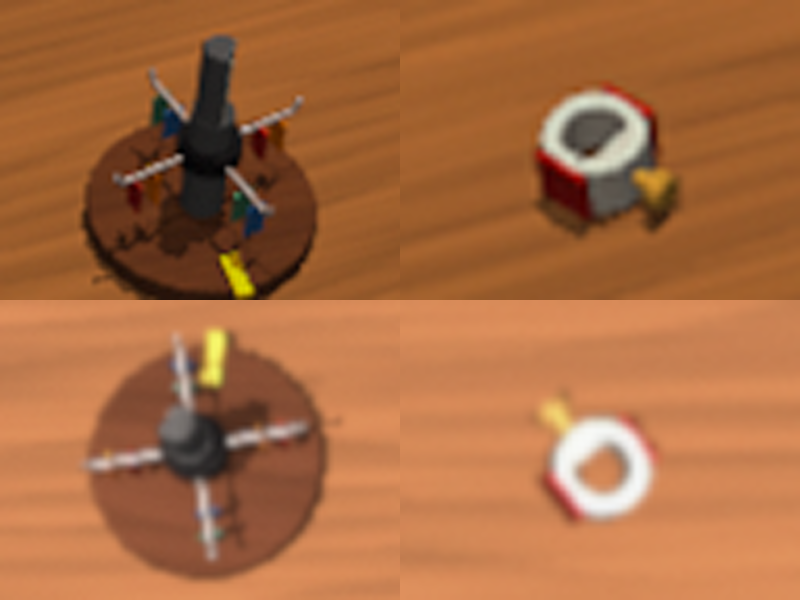

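View pics/top.png

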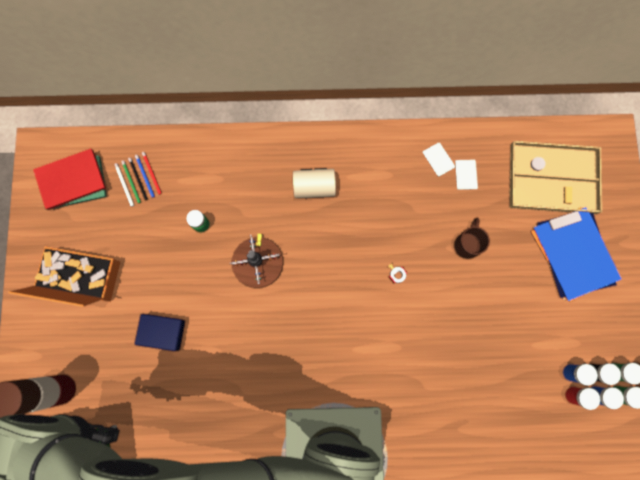

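Run:
```python
from h import *
for n in ["scene","top"]:
    im,d=capture(n); c=get_calibration(n); P,u,v=world(c,d); col=im[v,u].astype(int)
    near=np.hypot(P[:,0]-545,P[:,1]-207)<110
    y=near&(col[:,0]>150)&(col[:,1]>140)&(col[:,2]<110)&(P[:,2]<35); print(n,"yel",y.sum(),P[y].mean(0).round(1),P[y].min(0).round(),P[y].max(0).round())
    t=near&(P[:,2]>152); print("top",t.sum(),P[t].mean(0).round(1),P[t].min(0).round(),P[t].max(0).round())
    b=near&(P[:,2]>14)&(P[:,2]<21); (x0,y0),(w,h),a=cv2.fitEllipse(cv2.convexHull(P[b][:,:2].astype(np.float32))); print("disc",x0,y0,w,h)
    nc=np.hypot(P[:,0]-502,P[:,1]+195)<60
    t=nc&(P[:,2]>25); print("collar top",t.sum(),P[t].mean(0).round(1),P[t].min(0).round(),P[t].max(0).round())
    w=nc&(col.min(1)>170)&(P[:,2]>20); print("white",w.sum(),P[w].mean(0).round(1))
    g=nc&(col[:,0]>150)&(col[:,1]>120)&(col[:,2]<90)&(P[:,2]>6); print("brass",g.sum(),P[g].mean(0).round(1) if g.sum() else '')
```

```text
scene yel 34 [615.2 202.   23.8] [597. 197.  19.] [628. 209.  30.]
top 58 [547.2 205.2 159.8] [536. 195. 153.] [559. 215. 166.]
disc 546.1182250976562 208.03961181640625 148.72837829589844 153.28062438964844
collar top 147 [ 499.8 -196.9   29. ] [ 474. -222.   25.] [ 525. -173.   35.]
white 63 [ 501.  -194.8   29.3]
brass 11 [ 525.6 -179.7   22.3]
top yel 370 [501.8 209.1   2.4] [435. 100. -11.] [636. 313.  29.]
top 54 [542.4 208.7 158.5] [532. 199. 152.] [555. 220. 165.]
disc 544.4454956054688 209.58274841308594 147.28648376464844 152.35418701171875
collar top 100 [ 496.  -195.    28.4] [ 475. -219.   25.] [ 518. -170.   34.]
white 108 [ 497.5 -196.    26.9]
brass 27 [ 510.2 -185.9    9.7]
```

Run:
```python
from h import *
s=monitor.sense(); c=get_calibration("wrist"); T=rot(s["ee_rot"])
print(T.as_matrix().round(3)); print("cam in tool",T.inv().apply(np.array(c["xyz"])-s["ee_pos"]).round(1), (T.inv()*camR(c)).as_matrix().round(2), c["K"][0])
print("delta tool to (545,250,360)",T.inv().apply(np.array([545,250,360])-s["ee_pos"]).round())
```

```text
[[-0.972  0.235 -0.   ]
 [ 0.235  0.972 -0.   ]
 [-0.    -0.    -1.   ]]
cam in tool [  75.8    0.4 -118.9] [[-0.    0.96  0.3 ]
 [ 1.    0.    0.  ]
 [ 0.    0.3  -0.96]] [346.75570241   0.         320.10846211]
delta tool to (545,250,360) [-471. -204. -107.]
```

```bash
python3 -m jog '[[1,[-46,-17,-4],[0,0,0]],[1,[-46,-17,-4],[0,0,0]],[1,[-46,-17,-4],[0,0,0]],[1,[-46,-17,-4],[0,0,0]],[1,[-46,-17,-4],[0,0,0]]]' && python3 -m jog '[[1,[-46,-17,0],[0,0,0]],[1,[-46,-17,0],[0,0,0]],[1,[-46,-17,0],[0,0,0]],[1,[-46,-17,0],[0,0,0]],[1,[-46,-17,0],[0,0,0]]]' && python3 -m jog '[[1,[0,0,0],[0,0,8.5]],[1,[0,0,0],[0,0,8.5]],[1,[0,0,0],[0,0,8.5]],[1,[0,0,0],[0,0,8.5]],[1,[0,0,0],[0,0,8.5]]]' && python3 -m jog '[[1,[0,0,0],[0,0,8.5]],[1,[0,0,0],[0,0,8.5]],[1,[0,0,0],[0,0,8.5]],[1,[0,0,0],[0,0,8.5]],[1,[0,0,0],[0,0,0]]]'
python3 - <<'E'
from h import *
s=monitor.sense();T=rot(s["ee_rot"]);print(s["qpos"].round(2))
print(T.as_matrix().round(3)); im,d=capture("wrist"); save("w1",im); c=get_calibration("wrist")
print(s["ee_pos"],project(c,[545,207,160]))
for t in ["spinner","shaft_flat","stand"]:
    for q in look_for("wrist",t)[:1]: print(t,q)
E
```

```text
clock: 1.5
ee_pos: [340.0, 421.0, 273.6]
ee_rot: [0.0, 0.118, 0.993, 0.0]
force: [0.2, 0.5, 0.6]
opening: 85.3
finger_force: 0.0
clock: 2.0
ee_pos: [543.7, 284.3, 273.4]
ee_rot: [0.0, 0.118, 0.993, 0.0]
force: [-0.5, 1.1, 0.2]
opening: 85.5
finger_force: 0.0
clock: 2.5
ee_pos: [542.2, 285.8, 273.3]
ee_rot: [-0.0, 0.473, 0.881, -0.0]
force: [0.3, 0.7, 0.7]
opening: 85.6
finger_force: 0.0
clock: 3.0
ee_pos: [542.0, 286.0, 273.2]
ee_rot: [0.0, 0.708, 0.706, -0.0]
force: [0.4, -1.4, 0.4]
opening: 85.5
finger_force: 0.0
[-0.67  0.77  0.29  1.31 -0.23  1.1  -0.35]
[[ 0.004  1.    -0.   ]
 [ 1.    -0.004 -0.   ]
 [-0.    -0.    -1.   ]]
[542.02158987 285.99107892 273.17140304] [[324.13917288 346.64391144]]
spinner {'bbox': [327.6, 291.9, 135.7, 125.0], 'conf': 0.62}
shaft_flat {'bbox': [325.9, 292.1, 135.7, 127.4], 'conf': 0.97}
stand {'bbox': [328.8, 281.4, 136.0, 145.1], 'conf': 0.63}
```

View pics/w1.png

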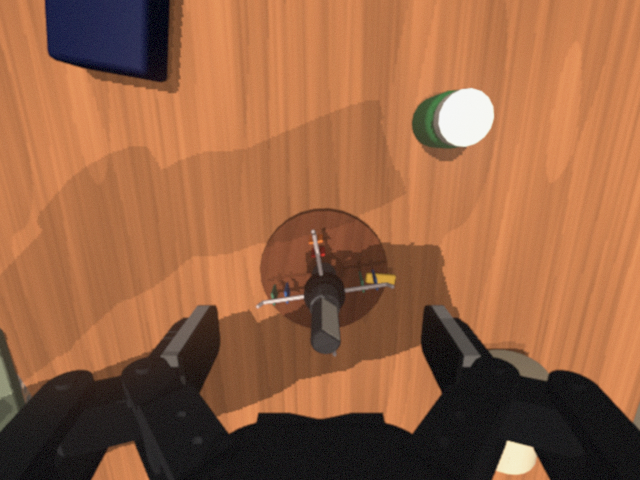

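Run:
```python
import cv2
i=cv2.imread("pics/w1.png")[260:365,265:405]; i=cv2.convertScaleAbs(i,alpha=1.8,beta=20); cv2.imwrite("pics/w1c.png",cv2.resize(i,(800,600),interpolation=cv2.INTER_CUBIC))
```

```text
(no output)
```

View pics/w1c.png

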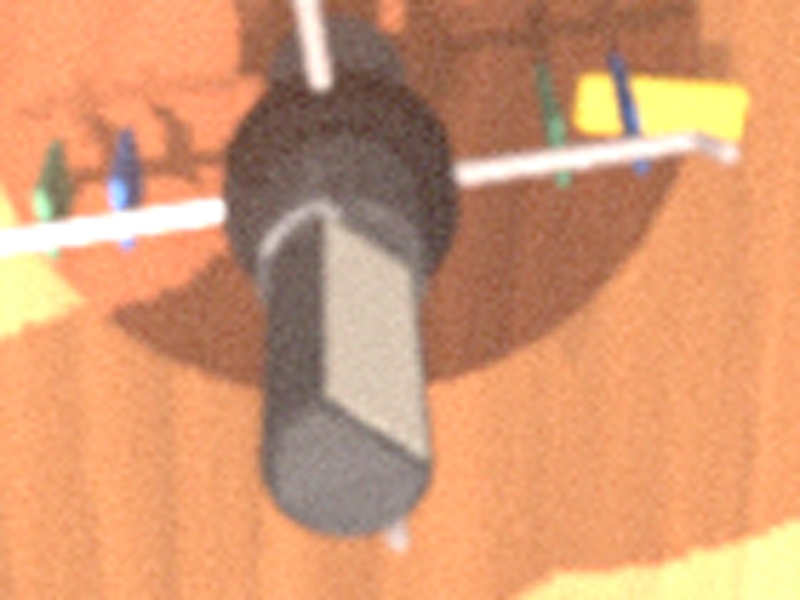

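Run:
```python
from h import *
c=get_calibration("wrist")
K=np.array(c["K"])
def ray(u,v,z):
    r=camR(c).apply([(u-K[0,2])/K[0,0],-(v-K[1,2])/K[1,1],-1]); o=np.array(c["xyz"]); return o+r*(z-o[2])/r[2]
f=lambda x,y,z: ray(265+x/5.714,260+y/5.714,z)
a,b=f(320,400,158),f(430,465,158); e=b-a; print("edge",a.round(1),b.round(1),np.hypot(*e[:2]),"normal deg",np.degrees(np.arctan2(e[0],-e[1])))
# lower end of flat at z=103
a,b=f(325,210,103),f(410,265,103); e=b-a; print("edge",a.round(1),b.round(1),np.hypot(*e[:2]),"normal deg",np.degrees(np.arctan2(e[0],-e[1])))
l=np.array([f(265,455,158),f(430,480,158),f(345,533,158)]); print(l.round(1))
im,d=capture("wrist"); P,u,v=world(c,d); col=im[v,u].astype(int)
y=(np.hypot(P[:,0]-545,P[:,1]-207)<110)&(col[:,0]>150)&(col[:,1]>120)&(col[:,2]<70)&(P[:,2]<35); Y=P[y]; print(y.sum(),Y.mean(0),Y.min(0),Y.max(0))
p1=f(577,102,23);p2=f(745,107,23); print("pointer",p1.round(1),p2.round(1))
t=(np.hypot(P[:,0]-545,P[:,1]-207)<30)&(P[:,2]>154); print("top",P[t].mean(0),P[t].min(0),P[t].max(0))
b=(np.hypot(P[:,0]-545,P[:,1]-207)<90)&(P[:,2]>14)&(P[:,2]<22); print("disc",cv2.fitEllipse(cv2.convexHull(P[b][:,:2].astype(np.float32))))
```

```text
edge [542.7 220.1 158. ] [557.6 210.2 158. ] 17.946411134224775 normal deg 56.33009236739691
edge [543.6 221.5 103. ] [557.4 211.7 103. ] 16.883880201191545 normal deg 54.76054965049218
[[535.3 211.7 158. ]
 [557.7 207.9 158. ]
 [546.2 199.5 158. ]]
184 [612.14252498 205.12125511  20.92893675] [594.97997406 199.70371494  19.11562428] [627.53180055 210.77743449  23.04921505]
pointer [594.7 206.7  23. ] [628.6 205.7  23. ]
top [544.7272997  210.60397298 157.60923751] [534.11062139 198.86582876 154.09818146] [557.58981287 221.68560603 159.71991318]
disc ((547.2042236328125, 210.1060791015625), (147.45037841796875, 152.21820068359375), 76.80602264404297)
```

The wrist picture shows the spindle top at (325,345), its white flat facing up-right (about 56° in the world), and the pointer at (382,279) (about -3°).

```bash
python3 -m jog '[[1,[0,0,0],[0,0,-8]],[1,[0,0,0],[0,0,-8]],[1,[0,0,0],[0,0,-8]],[1,[0,0,0],[0,0,-8]],[1,[0,0,0],[0,0,-8]]]' >/dev/null && python3 -m jog '[[1,[0,0,0],[0,0,-8]],[1,[0,0,0],[0,0,-8]],[1,[-23,-31,0],[0,0,0]],[1,[-23,-31,0],[0,0,0]],[1,[0,0,0],[0,0,0]]]'
python3 - <<'E'
from h import *
s=monitor.sense();T=rot(s["ee_rot"]);print(s["qpos"].round(2),T.as_matrix().round(3)[:2]);print("delta tool",T.inv().apply(np.array([546,209,145])-s["ee_pos"]).round(1))
E
```

```text
clock: 4.25
ee_pos: [546.5, 203.3, 273.8]
ee_rot: [0.001, 0.295, 0.956, -0.001]
force: [-0.0, 1.4, -0.7]
opening: 85.2
finger_force: 0.0
[-0.41  0.7   0.    1.42  0.    1.02  0.56] [[-0.826  0.563  0.001]
 [ 0.563  0.826 -0.003]]
delta tool [  3.9   4.7 128.8]
```

```bash
python3 -m jog '[[1,[2,2,30],[0,0,0]],[1,[2,2.5,35],[0,0,0]],[1,[0,0,35],[0,0,0]],[1,[0,0,29],[0,0,0]],[1,[0,0,0],[0,0,0]]]' && python3 -m jog '[[-1,[0,0,0],[0,0,0]],[-1,[0,0,0],[0,0,0]],[-1,[0,0,0],[0,0,0]],[-1,[0,0,0],[0,0,0]],[-1,[0,0,0],[0,0,0]]]' 30 && python3 -m jog '[[-1,[0,0,0],[0,0,0]],[-1,[0,0,0],[0,0,0]],[-1,[0,0,0],[0,0,0]],[-1,[0,0,0],[0,0,0]],[-1,[0,0,0],[0,0,0]]]'
```

```text
clock: 4.75
ee_pos: [543.5, 214.2, 141.5]
ee_rot: [-0.002, 0.292, 0.956, -0.002]
force: [0.4, 0.1, 1.3]
opening: 85.9
finger_force: 0.0
clock: 5.25
ee_pos: [542.0, 209.2, 144.7]
ee_rot: [-0.003, 0.294, 0.956, -0.006]
force: [-24.9, -23.6, 24.1]
opening: 18.5
finger_force: 29.2
clock: 5.75
ee_pos: [542.0, 209.3, 144.7]
ee_rot: [-0.002, 0.294, 0.956, -0.005]
force: [-26.6, -32.1, 25.9]
opening: 18.5
finger_force: 29.6
```

```bash
python3 -m jog '[[-1,[0,-3,-2],[0,0,0]],[-1,[0,0,0],[0,0,0]],[-1,[0,0,0],[0,0,0]]]'
python3 - <<'E'
from h import *
s=monitor.sense();T=rot(s["ee_rot"]);print(T.inv().apply(s["force"]).round(1), s["ft_torque"].round(2), s["qpos"].round(2), s["opening"])
E
```

```text
clock: 6.05
ee_pos: [541.7, 209.2, 145.5]
ee_rot: [-0.001, 0.294, 0.956, -0.003]
force: [-6.5, -16.1, -12.8]
opening: 18.1
finger_force: 33.2
[ -3.7 -16.8  12.9] [-2.86  1.16 -0.09] [-0.42  0.86 -0.    1.58  0.01  0.71  0.54] 18.144972187665598
```

```bash
python3 -m jog '[[-1,[0,-2,0.5],[0,0,0]],[-1,[0.4,0.5,0],[0,0,8]],[-1,[0.4,0.5,0],[0,0,8]],[-1,[0.4,0.5,0],[0,0,8]],[-1,[0,0,0],[0,0,0]]]'
python3 - <<'E'
from h import *
s=monitor.sense();T=rot(s["ee_rot"]);y=T.as_matrix()[:,1];print(T.inv().apply(s["force"]).round(1), s["ft_torque"].round(2), s["qpos"].round(2), s["opening"],"y deg",np.degrees(np.arctan2(y[1],y[0])))
E
```

```text
clock: 6.55
ee_pos: [541.9, 210.8, 145.4]
ee_rot: [0.0, 0.488, 0.873, -0.002]
force: [2.3, -10.0, -12.6]
opening: 18.3
finger_force: 34.7
[-9.6 -3.2 12.7] [-1.78 -0.41 -0.11] [-0.49  0.86  0.12  1.58 -0.13  0.7   0.24] 18.262605099183567 y deg 31.57224646146176
```

```bash
python3 -m jog '[[-1,[0.4,0.5,0],[0,0,8.5]],[-1,[0.4,0.5,0],[0,0,8.5]],[-1,[0.4,0.5,0],[0,0,8.5]],[-1,[0.4,0.5,0],[0,0,8.5]],[-1,[0,0,0],[0,0,0]]]' && python3 -m jog '[[-1,[0,0,0],[0,0,0]],[-1,[0,0,0],[0,0,0]],[-1,[0,0,0],[0,0,0]],[-1,[0,0,0],[0,0,0]]]'
python3 - <<'E'
from h import *
s=monitor.sense();T=rot(s["ee_rot"]);y=T.as_matrix()[:,1];print(T.inv().apply(s["force"]).round(1), s["ft_torque"].round(2), s["qpos"].round(2), s["opening"],"y deg",np.degrees(np.arctan2(y[1],y[0])))
im,d=capture("wrist"); save("w2",im); c=get_calibration("wrist"); P,u,v=world(c,d); col=im[v,u].astype(int)
y=(np.hypot(P[:,0]-545,P[:,1]-207)<110)&(col[:,0]>150)&(col[:,1]>120)&(col[:,2]<70)&(P[:,2]<35); Y=P[y]; print(y.sum(),Y.mean(0),Y.min(0),Y.max(0))
E
```

```text
clock: 7.05
ee_pos: [543.4, 212.7, 145.4]
ee_rot: [0.001, 0.722, 0.692, -0.001]
force: [4.5, -10.9, -12.5]
opening: 18.5
finger_force: 35.6
clock: 7.45
ee_pos: [543.4, 212.6, 145.4]
ee_rot: [0.001, 0.72, 0.694, -0.001]
force: [3.2, -10.7, -15.2]
opening: 18.4
finger_force: 35.3
[-10.6   3.6  15.2] [-1.96 -0.63 -0.07] [-0.57  0.88  0.28  1.58 -0.33  0.73 -0.17] 18.391252498232294 y deg -2.1420756863610357
71 [607.84291023 204.54596001  16.70182957] [594.10151892 188.81475924  -2.28526481] [634.93872932 211.59777307  20.78509535]
```

View pics/w2.png

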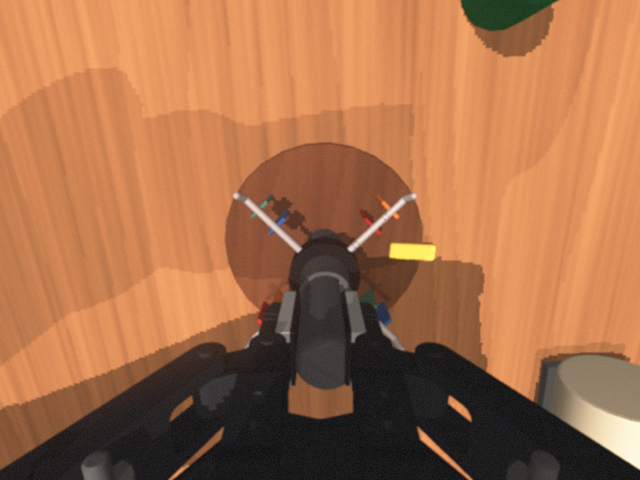

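Run:
```python
from h import *
c=get_calibration("wrist"); K=np.array(c["K"])
def ray(u,v,z):
    r=camR(c).apply([(u-K[0,2])/K[0,0],-(v-K[1,2])/K[1,1],-1]); o=np.array(c["xyz"]); return o+r*(z-o[2])/r[2]
im=cv2.imread("pics/w2.png")[:,:,::-1].astype(int)
m=((im[:,:,0]>170)&(im[:,:,1]>150)&(im[:,:,2]<90)); m[:, :370]=0; m[:,450:]=0; m[:220]=0; m[280:]=0
v,u=np.nonzero(m); W=np.array([ray(a,b,23) for a,b in zip(u,v)]); (cx,cy),wh,an=cv2.minAreaRect(W[:,:2].astype(np.float32)); print(len(u),cx,cy,wh,an)
rim=[]
for ang in np.radians(np.arange(25,156,5)):   # search the rim outwards in the picture: brown -> light wood
    for r in np.arange(75,125,0.5):
        x,y=int(324+r*np.cos(ang)),int(243-r*np.sin(ang))
        if im[y,x].sum()>265+0 and im[y,x,0]>150: rim.append(ray(x,y,18)); break
rim=np.array(rim); A=np.c_[2*rim[:,:2],np.ones(len(rim))]
for _ in range(3):
    s=np.linalg.lstsq(A,(rim[:,:2]**2).sum(1),rcond=None)[0]; r=np.hypot(*(rim[:,:2]-s[:2]).T); rad=np.median(r); k=abs(r-rad)<2.5; rim,A=rim[k],A[k]
print("disc",s[:2].round(1),rad,len(rim)); print("dir",np.degrees(np.arctan2(cy-s[1],cx-s[0])), np.hypot(cy-s[1],cx-s[0]))
```

```text
143 610.48291015625 205.1617431640625 (12.577832221984863, 34.161190032958984) 86.055908203125
disc [551.2 229. ] 55.543004601338296 9
dir -21.878501117750016 63.93170471074083
```

```bash
python3 -m jog '[[1,[0,0,0],[0,0,0]],[1,[0,0,0],[0,0,0]],[1,[0,0,0],[0,0,0]],[1,[0,0,0],[0,0,0]],[1,[0,0,-10],[0,0,0]]]' && python3 -m jog '[[1,[0,0,-30],[0,0,0]],[1,[0,0,-45],[0,0,0]],[1,[0,25,-45],[0,0,0]],[1,[0,25,0],[0,0,0]],[1,[0,0,0],[0,0,0]]]'&& python3 -m jog '[[1,[0,0,0],[0,0,0]],[1,[0,0,0],[0,0,0]]]'
python3 - <<'E'
from h import *
s=monitor.sense();T=rot(s["ee_rot"]);print(s["qpos"].round(2),T.as_matrix().round(3)[:2])
im,d=capture("wrist"); save("w3",im); np.save("w3d.npy",d); c=get_calibration("wrist"); p=project(c,[545.5,209.5,160])[0]; print(p)
import pickle; pickle.dump(c,open("w3c.pkl","wb"))
x,y=(p-[60,60]).astype(int); print(x,y)
i=cv2.convertScaleAbs(im[y:y+105,x:x+140],alpha=1.8,beta=20); save("w3c",cv2.resize(i,(800,600),interpolation=cv2.INTER_CUBIC))
E
```

```text
clock: 8.0
ee_pos: [543.0, 214.5, 155.4]
ee_rot: [-0.0, 0.72, 0.694, -0.001]
force: [0.3, 0.4, -0.0]
opening: 85.3
finger_force: 0.0
clock: 8.5
ee_pos: [594.6, 212.0, 275.8]
ee_rot: [0.001, 0.72, 0.694, 0.001]
force: [-0.7, 0.0, -0.3]
opening: 85.4
finger_force: 0.0
clock: 8.7
ee_pos: [592.0, 212.9, 274.6]
ee_rot: [-0.0, 0.72, 0.694, -0.0]
force: [0.2, -0.9, -0.3]
opening: 85.6
finger_force: 0.0
[-0.54  0.8   0.34  1.23 -0.27  1.15 -0.22] [[ 0.036  0.999 -0.001]
 [ 0.999 -0.036 -0.   ]]
[255.52254921 255.59155428]
195 195
```

View pics/w3c.png

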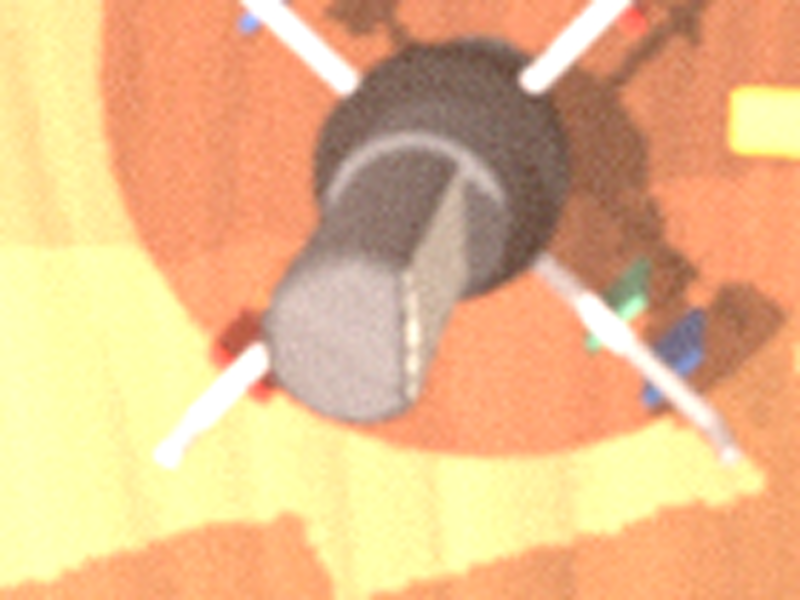

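Run:
```python
from h import *
import pickle; c=pickle.load(open("w3c.pkl","rb")); K=np.array(c["K"])
def f(x,y,z):
    u,v=195+x/5.714,195+y/5.714
    r=camR(c).apply([(u-K[0,2])/K[0,0],-(v-K[1,2])/K[1,1],-1]); o=np.array(c["xyz"]); return (o+r*(z-o[2])/r[2]).round(1)
print("left",f(268,340,157),"bottom",f(350,422,157),"flat mid",f(411,335,157),"edge",f(405,275,157),f(413,395,157),"foot",f(462,175,103), "pointer",f(732,122,23))
d=np.load("w3d.npy");P,u,v=world(c,d);t=(np.hypot(P[:,0]-545,P[:,1]-209)<20)&(P[:,2]>152); Q=P[t]; print(t.sum(),Q.min(0),Q.max(0),Q.mean(0))
s=monitor.sense();T=rot(s["ee_rot"]);print("to collar",T.inv().apply(np.array([499,-195,250])-s["ee_pos"]).round())
```

```text
left [535.1 209.7 157. ] bottom [544.5 198.2 157. ] flat mid [553.2 209.7 157. ] edge [553.1 217.6 157. ] [552.8 201.6 157. ] foot [553.6 216.8 103. ] pointer [594.6 205.6  23. ]
11753 [525.02385017 198.29791824 152.06899434] [555.4833556  228.96811106 341.02967213] [540.94129662 218.49916236 299.52050052]
to collar [-411.  -78.   25.]
```

```bash
python3 -m jog '[[1,[-45,-8.5,0],[0,0,0]],[1,[-45,-8.5,0],[0,0,0]],[1,[-45,-8.5,0],[0,0,0]],[1,[-45,-8.5,0],[0,0,0]],[1,[-45,-8.5,0],[0,0,0]]]' && python3 -m jog '[[1,[-45,-8.5,0],[0,0,0]],[1,[-45,-8.5,0],[0,0,0]],[1,[-45,-8.5,0],[0,0,0]],[1,[-45,-8.5,0],[0,0,0]],[1,[0,0,10],[0,0,8]]]' && python3 -m jog '[[1,[0,0,10],[0,0,8]],[1,[0,0,10],[0,0,8]],[1,[0,0,10],[0,0,8]],[1,[0,0,10],[0,0,8]],[1,[0,0,10],[0,0,8]]]' && python3 -m jog '[[1,[0,0,10],[0,0,8]],[1,[0,0,0],[0,0,0]],[1,[0,0,0],[0,0,0]]]'
python3 - <<'E'
from h import *
s=monitor.sense();T=rot(s["ee_rot"]);print(s["qpos"].round(2),T.as_matrix().round(3)[:2])
im,d=capture("wrist"); c=get_calibration("wrist"); save("w4",im)
import pickle; pickle.dump((c,s,d),open("w4.pkl","wb"))
P,u,v=world(c,d); col=im[v,u].astype(int); nc=np.hypot(P[:,0]-499,P[:,1]+195)<60
w=nc&(P[:,2]>24)&(P[:,2]<31)&(col.min(1)>120); h=cv2.convexHull(P[w][:,:2].astype(np.float32)); print("rim",cv2.minEnclosingCircle(h), cv2.fitEllipse(h), P[w].mean(0))
g=nc&(col[:,0]-col[:,2]>90)&(col[:,1]-col[:,2]>50)&(P[:,2]>12); print("brass",g.sum(),P[g].mean(0),P[g].min(0),P[g].max(0))
r=nc&(col[:,0]-col[:,1]>70)&(col[:,1]<70)&(P[:,2]>8)
print("red",r.sum(),P[r].mean(0))
E
```

```text
clock: 9.25
ee_pos: [541.0, -11.8, 274.8]
ee_rot: [0.0, 0.72, 0.694, 0.0]
force: [1.6, 0.1, -0.4]
opening: 85.5
finger_force: 0.0
clock: 9.75
ee_pos: [499.3, -195.7, 265.7]
ee_rot: [0.002, 0.769, 0.64, -0.001]
force: [1.3, 1.8, -0.2]
opening: 85.7
finger_force: 0.0
clock: 10.25
ee_pos: [501.3, -188.8, 214.4]
ee_rot: [0.0, 0.941, 0.339, 0.0]
force: [-0.2, -0.2, -1.1]
opening: 85.0
finger_force: 0.0
clock: 10.55
ee_pos: [501.5, -189.0, 204.9]
ee_rot: [0.0, 0.961, 0.277, -0.0]
force: [1.0, -0.3, 0.7]
opening: 85.9
finger_force: 0.0
[ 0.03  0.77  0.53  1.7  -0.51  0.8  -0.21] [[ 0.846  0.533 -0.   ]
 [ 0.533 -0.846 -0.   ]]
rim ((498.38641357421875, -196.19158935546875), 21.37967300415039) ((498.5129089355469, -196.4076690673828), (39.5556755065918, 42.808380126953125), 131.76060485839844) [ 499.43465799 -195.65311637   26.29147905]
brass 5 [ 524.67847177 -178.31425434   19.7685742 ] [ 521.29745958 -180.29086531   16.60522284] [ 526.83401046 -177.25541942   21.20027212]
red 126 [ 500.15930489 -197.87997834   26.40685452]
```

View pics/w4.png

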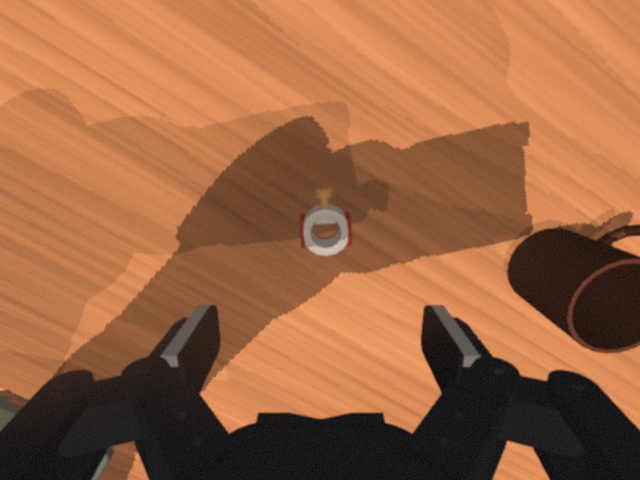

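Run:
```python
from h import *
import pickle; c,s,d=pickle.load(open("w4.pkl","rb")); K=np.array(c["K"]); im=cv2.imread("pics/w4.png")[:,:,::-1].astype(int)
def ray(u,v,z):
    r=camR(c).apply([(u-K[0,2])/K[0,0],-(v-K[1,2])/K[1,1],-1]); o=np.array(c["xyz"]); return o+r*(z-o[2])/r[2]
sub=im[180:260,295:360]; wh=sub.min(2)>115; n,l,st,ce=cv2.connectedComponentsWithStats(wh.astype(np.uint8)); k=1+st[1:,4].argmax(); v,u=np.nonzero(l==k)
(cx,cy),r=cv2.minEnclosingCircle(np.c_[u,v].astype(np.float32)); C=ray(295+cx,180+cy,28); print("rim px",295+cx,180+cy,r,C.round(1))
b=(sub[:,:,0]>120)&(sub[:,:,1]>90)&(sub[:,:,2]<60)&(np.arange(80)[:,None]<32); v,u=np.nonzero(b); B=ray(295+u.mean(),180+v.mean(),17); print("brass",b.sum(),295+u.mean(),180+v.mean(),B.round(1),"ang",np.degrees(np.arctan2(*(B-C)[[1,0]])))
rd=(sub[:,:,0]>80)&(sub[:,:,1]<45)&(sub[:,:,2]<50); v,u=np.nonzero(rd); L=u<31
pl,pr=[ray(295+u[m].mean(),180+v[m].mean(),22) for m in (L,~L)]; e=pr-pl; print("red",L.sum(),(~L).sum(),pl.round(1),pr.round(1),"ang+90",np.degrees(np.arctan2(e[1],e[0]))+90)
T=rot(s["ee_rot"]); print("delta",T.inv().apply(np.r_[C[:2],21]-s["ee_pos"]))
```

```text
rim px 325.5351085662842 232.45520401000977 23.5054874420166 [ 499.2 -195.7   28. ]
brass 141 323.41843971631204 195.61702127659575 [ 524.4 -177.7   17. ] ang 35.60392319197607
red 36 29 [ 491.2 -175.4   22. ] [ 519.7 -206.6   22. ] ang+90 42.423171519923145
delta [ -5.49984132   4.49853791 183.88169525]
```

```bash
python3 -m jog '[[1,[0,0,0],[0,0,-4]],[1,[-6,4,40],[0,0,0]],[1,[0,0,40],[0,0,0]],[1,[0,0,40],[0,0,0]],[1,[0,0,25],[0,0,0]]]' && python3 -m jog '[[1,[0,0,0],[0,0,0]],[1,[0,0,0],[0,0,0]]]'
python3 - <<'E'
from h import *
s=monitor.sense();T=rot(s["ee_rot"]); print(s["qpos"].round(2),"delta",T.inv().apply(np.r_[499.2,-195.7,27]-s["ee_pos"]))
E
```

```text
clock: 11.1
ee_pos: [498.7, -195.8, 57.8]
ee_rot: [-0.0, 0.951, 0.31, -0.0]
force: [1.6, 0.3, 0.6]
opening: 85.5
finger_force: 0.0
clock: 11.3
ee_pos: [499.4, -196.3, 60.7]
ee_rot: [0.0, 0.951, 0.309, 0.0]
force: [-0.2, -0.1, 0.4]
opening: 85.4
finger_force: 0.0
[ 0.15  0.98  0.32  1.8  -0.63  0.46 -0.03] delta [ 0.22007781 -0.65254256 33.70662998]
```

```bash
python3 -m jog '[[1,[0,-0.5,18],[0,0,0]],[1,[0,0,16],[0,0,0]],[1,[0,0,0],[0,0,0]],[1,[0,0,0],[0,0,0]]]' && python3 -m jog '[[-1,[0,0,0],[0,0,0]],[-1,[0,0,0],[0,0,0]],[-1,[0,0,0],[0,0,0]],[-1,[0,0,0],[0,0,0]],[-1,[0,0,0],[0,0,0]]]' 40 && python3 -m jog '[[-1,[0,0,0],[0,0,0]],[-1,[0,0,0],[0,0,0]],[-1,[0,0,0],[0,0,0]]]'
```

```text
clock: 11.7
ee_pos: [499.4, -195.9, 27.1]
ee_rot: [0.001, 0.951, 0.309, 0.001]
force: [0.3, 0.2, 0.6]
opening: 85.6
finger_force: 0.0
clock: 12.2
ee_pos: [499.1, -195.7, 26.3]
ee_rot: [0.0, 0.951, 0.308, 0.0]
force: [-1.3, 1.1, 11.1]
opening: 45.6
finger_force: 39.8
clock: 12.5
ee_pos: [499.1, -195.7, 26.3]
ee_rot: [0.0, 0.951, 0.308, 0.0]
force: [-1.5, 2.1, 11.6]
opening: 45.6
finger_force: 39.8
```

```bash
python3 -m jog '[[-1,[0,0,-10],[0,0,0]],[-1,[0,0,-40],[0,0,0]],[-1,[0,0,-45],[0,0,0]],[-1,[0,0,-45],[0,0,0]],[-1,[0,0,-45],[0,0,0]]]' && python3 -m jog '[[-1,[0,0,-40],[0,0,0]],[-1,[0,0,0],[0,0,0]],[-1,[0,0,0],[0,0,0]]]'
python3 - <<'E'
from h import *
s=monitor.sense();T=rot(s["ee_rot"]);print(s["qpos"].round(2),T.as_matrix().round(3)[:2],s["ee_pos"])
im,d=capture("wrist"); c=get_calibration("wrist"); save("w5",im)
import pickle; pickle.dump((c,s,d),open("w5.pkl","wb"))
P,u,v=world(c,d); Q=T.inv().apply(P-s["ee_pos"])
p=project(c,s["ee_pos"]+T.apply([0,0,0]))[0];print("tcp px",p)
x,y=(p-[100,110]).astype(int); y=min(y,480-150); print(x,y)
save("w5c",cv2.resize(cv2.convertScaleAbs(im[y:y+150,x:x+200],alpha=1.4),(800,600),interpolation=cv2.INTER_CUBIC))
E
```

```text
clock: 13.0
ee_pos: [498.2, -195.5, 213.1]
ee_rot: [0.0, 0.951, 0.308, -0.0]
force: [0.5, 0.4, -1.5]
opening: 45.3
finger_force: 42.3
clock: 13.3
ee_pos: [498.7, -195.3, 251.2]
ee_rot: [0.0, 0.951, 0.309, 0.0]
force: [-0.1, 0.6, -1.9]
opening: 45.2
finger_force: 42.4
[ 0.03  0.71  0.56  1.64 -0.45  0.92 -0.19] [[ 0.81   0.587  0.001]
 [ 0.587 -0.81  -0.   ]] [ 498.69915792 -195.3494801   251.2155005 ]
tcp px [322.21339212 339.15209745]
222 229
```

View pics/w5c.png

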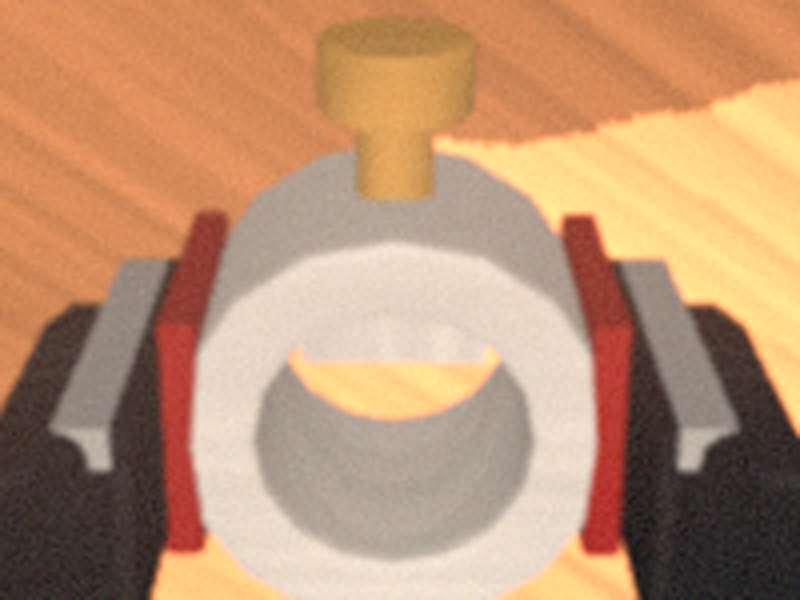

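Run:
```python
from h import *
import pickle; c,s,d=pickle.load(open("w5.pkl","rb")); K=np.array(c["K"]); T=rot(s["ee_rot"])
A=T.inv()*camR(c); o=T.inv().apply(np.array(c["xyz"])-s["ee_pos"])
def f(x,y,z):
    r=A.apply([(222+x/4-K[0,2])/K[0,0],-(229+y/4-K[1,2])/K[1,1],-1]); return (o+r*(z-o[2])/r[2]).round(1)
for n,x,y in [("outer top",396,243),("outer L",192,440),("outer R",600,440),("bore L",255,442),("bore R",533,442),("bore bot",394,560),("flat corner",290,350),("flat corner",500,350),("cheekL far",160,325),("cheekL near",170,550),("cheekR far",632,325),("cheekR near",620,550)]: print(n,f(x,y,-1.7))
```

```text
outer top [21.8 -0.5 -1.7]
outer L [  1.1 -20.   -1.7]
outer R [ 1.2 19.1 -1.7]
bore L [  0.9 -14.   -1.7]
bore R [ 0.9 12.7 -1.7]
bore bot [-12.4  -0.7  -1.7]
flat corner [ 10.8 -10.4  -1.7]
flat corner [10.8  9.3 -1.7]
cheekL far [ 13.4 -22.5  -1.7]
cheekL near [-11.3 -22.7  -1.7]
cheekR far [13.4 21.5 -1.7]
cheekR near [-11.2  21.6  -1.7]
```

```bash
python3 -m jog '[[-1,[0,0,0],[0,0,7.6]],[-1,[0,0,0],[0,0,7.6]],[-1,[0,0,0],[0,0,7.6]],[-1,[0,0,0],[0,0,7.6]],[-1,[0,0,0],[0,0,7.6]]]' && python3 -m jog '[[-1,[3.6,-35,0],[0,0,0]],[-1,[3.6,-40,0],[0,0,0]],[-1,[3.6,-45,0],[0,0,0]],[-1,[3.6,-45,0],[0,0,0]],[-1,[3.6,-45,0],[0,0,0]]]' && python3 -m jog '[[-1,[3.6,-45,0],[0,0,0]],[-1,[3.6,-45,0],[0,0,0]],[-1,[3.6,-40,0],[0,0,0]],[-1,[3.6,-40,0],[0,0,0]],[-1,[0,-20,0],[0,0,0]]]' && python3 -m jog '[[-1,[0,0,0],[0,0,0]],[-1,[0,0,0],[0,0,0]],[-1,[0,0,0],[0,0,0]]]'
cat > d.py <<'E'
from h import *
import sys
s=monitor.sense();T=rot(s["ee_rot"]);x=T.as_matrix()[:,0];z=float(sys.argv[1])
print("q",s["qpos"].round(2),"x deg",np.degrees(np.arctan2(x[1],x[0])).round(2),"tilt",T.as_matrix()[:2,2].round(4),"delta",T.inv().apply(np.r_[545.3,209.6,z]-s["ee_pos"]).round(1),"F tool",T.inv().apply(s["force"]).round(1),s["ft_torque"].round(2),"open",round(s["opening"],1),s["clock"])
E
python3 d.py 158.5
```

```text
clock: 13.85
ee_pos: [498.3, -195.4, 249.4]
ee_rot: [-0.0, 1.0, -0.021, -0.001]
force: [0.2, -0.3, -2.4]
opening: 45.1
finger_force: 42.2
clock: 14.35
ee_pos: [523.8, 15.4, 249.5]
ee_rot: [0.0, 1.0, -0.018, -0.001]
force: [1.1, 0.6, -1.8]
opening: 45.3
finger_force: 42.3
clock: 14.85
ee_pos: [544.9, 206.4, 248.7]
ee_rot: [0.0, 1.0, -0.017, -0.001]
force: [-0.4, 0.8, -1.7]
opening: 45.5
finger_force: 42.3
clock: 15.15
ee_pos: [545.5, 201.8, 250.1]
ee_rot: [0.0, 1.0, -0.019, -0.0]
force: [0.3, 0.0, -1.6]
opening: 45.6
finger_force: 42.3
q [-0.78  0.86  0.86  1.48 -0.69  1.12 -1.41] x deg -2.16 tilt [-0.0008 -0.0008] delta [-0.4 -7.8 91.6] F tool [ 0.3 -0.   1.6] [-0.04 -0.03  0.02] open 45.6 15.15
```

```bash
python3 -m jog '[[-1,[0,-7.8,0],[0,0,0]],[-1,[0,0,25],[0,0,0]],[-1,[0,0,25],[0,0,0]],[-1,[0,0,8],[0,0,0]],[-1,[0,0,0],[0,0,0]]]' && python3 -m jog '[[-1,[0,0,0],[0,0,0]],[-1,[0,0,0],[0,0,0]],[-1,[0,0,0],[0,0,0]]]' ; python3 d.py 158.3
```

```text
clock: 15.65
ee_pos: [545.7, 210.7, 192.1]
ee_rot: [0.0, 1.0, -0.018, -0.001]
force: [-0.6, 0.5, -1.1]
opening: 45.4
finger_force: 42.2
clock: 15.95
ee_pos: [546.1, 210.8, 193.3]
ee_rot: [-0.0, 1.0, -0.018, 0.0]
force: [-0.2, 0.4, -1.6]
opening: 45.2
finger_force: 42.2
q [-0.78  0.93  0.81  1.54 -0.76  1.   -1.36] x deg -2.07 tilt [0.0009 0.0004] delta [-0.8  1.3 35. ] F tool [-0.2 -0.4  1.6] [-0.   -0.01  0.03] open 45.2 15.95
```

```bash
python3 -m jog '[[-1,[-0.8,1.3,4],[0,0,0]],[-1,[0,0,3],[0,0,0]],[-1,[0,0,2],[0,0,0]],[-1,[0,0,2],[0,0,0]],[-1,[0,0,0],[0,0,0]]]' ; python3 d.py 158.3
```

```text
clock: 16.45
ee_pos: [545.1, 209.4, 181.3]
ee_rot: [0.0, 1.0, -0.018, 0.0]
force: [1.3, -0.1, -2.3]
opening: 44.9
finger_force: 42.3
q [-0.78  0.95  0.79  1.55 -0.77  0.98 -1.35] x deg -2.07 tilt [ 0.     -0.0003] delta [ 0.2 -0.2 23. ] F tool [1.3 0.  2.3] [ 0.01 -0.17  0.06] open 44.9 16.45
```

```bash
python3 -m jog '[[-1,[0,0,3],[0,0,0]],[-1,[0,0,3],[0,0,0]],[-1,[0,0,3],[0,0,0]],[-1,[0,0,2],[0,0,0]],[-1,[0,0,0],[0,0,0]]]' ; python3 d.py 158.3
```

```text
clock: 16.95
ee_pos: [545.1, 209.4, 170.3]
ee_rot: [0.0, 1.0, -0.018, 0.0]
force: [1.9, -0.5, -3.0]
opening: 45.3
finger_force: 42.3
q [-0.77  0.96  0.78  1.57 -0.78  0.96 -1.34] x deg -2.07 tilt [ 0.0001 -0.0003] delta [ 0.2 -0.2 12. ] F tool [2.  0.4 3. ] [ 0.   -0.57  0.02] open 45.3 16.95
```

```bash
python3 -m jog '[[-1,[0.3,0,3],[0,0,0]],[-1,[0,0,3],[0,0,0]],[-1,[0,0,3],[0,0,0]],[-1,[0,0,3],[0,0,0]],[-1,[0,0,0],[0,0,0]]]' ; python3 d.py 158.3
python3 - <<'E'
from h import *
s=monitor.sense();T=rot(s["ee_rot"]); im,d=capture("wrist"); c=get_calibration("wrist")
p=project(c,s["ee_pos"])[0]; x,y=int(p[0]-100),330; save("w6c",cv2.resize(cv2.convertScaleAbs(im[230:380,x:x+200],alpha=1.5),(800,600),interpolation=cv2.INTER_CUBIC))
for n in ["scene","top"]:
    im,d=capture(n);c=get_calibration(n);P,u,v=world(c,d);col=im[v,u].astype(int);m=(np.hypot(P[:,0]-546,P[:,1]-209)<20)&(P[:,2]>148)&(P[:,2]<170);print(n,m.sum(),P[m].mean(0) if m.sum() else "")
E
```

```text
clock: 17.45
ee_pos: [545.2, 209.4, 158.1]
ee_rot: [0.0, 1.0, -0.018, -0.0]
force: [-0.1, -0.2, -1.9]
opening: 45.1
finger_force: 42.3
q [-0.77  0.97  0.77  1.58 -0.8   0.93 -1.32] x deg -2.07 tilt [-0.0005 -0.0003] delta [ 0.1 -0.2 -0.2] F tool [-0.1  0.2  1.9] [-0.03 -0.   -0.03] open 45.1 17.45
scene 155 [548.80816832 209.14593033 159.35545367]
top 3 [529.90869736 199.39565856 157.59685417]
```

View pics/w6c.png

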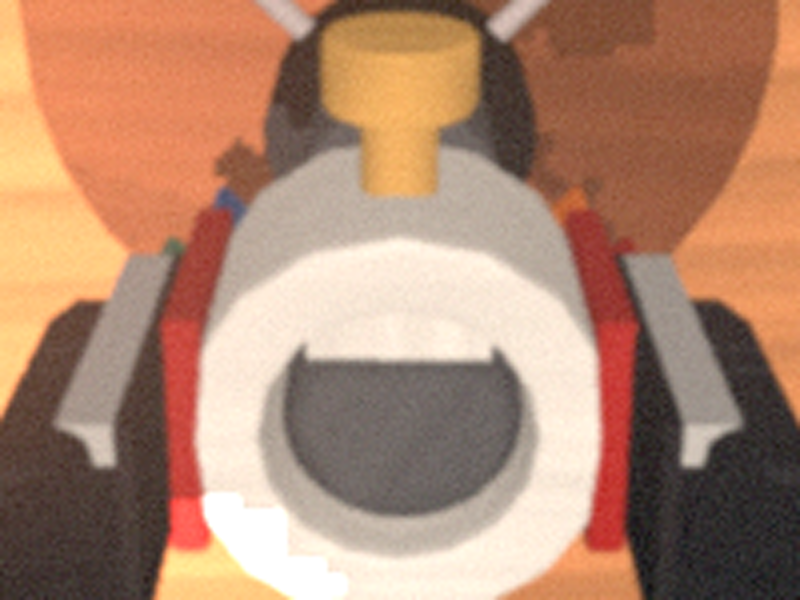

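The collar is over the spindle with its screw (400,60) on the pointer side; the spindle's end shows inside the bore. Next, check with depth whether the tops are level.

Run:
```python
from h import *
s=monitor.sense();T=rot(s["ee_rot"]); im,d=capture("wrist"); c=get_calibration("wrist"); p=project(c,s["ee_pos"])[0]; x0=int(p[0]-100)
def reg(xa,xb,ya,yb):
    m=np.zeros(d.shape,bool); m[230+ya//4:230+yb//4,x0+xa//4:x0+xb//4]=1; P,_,_=world(c,d,m); return len(P),np.median(P,0).round(1),P[:,2].std().round(2)
print("spindle",reg(310,500,375,500)); print("rim L",reg(205,250,380,470)); print("rim R",reg(548,590,380,520)); print("rim top",reg(350,450,250,310)); print("rim bottom",reg(400,520,560,595))
g=im[230:380,x0+99:x0+102].mean((1,2)); print(g[80:145].round().astype(int))
```

```text
spindle (1529, array([544.6, 209.4, 158.2]), np.float64(1.31))
rim L (241, array([546.6, 226.7, 158.5]), np.float64(0.54))
rim R (348, array([542.7, 193.4, 158.4]), np.float64(0.54))
rim top (374, array([561.7, 209.4, 158.5]), np.float64(0.55))
rim bottom (239, array([528.3, 204.5, 158.6]), np.float64(14.58))
[157 159 160 157 157 158 159 159 157 139 103  77  67  72  70  71  72  71
  73  72  72  72  74  72  75  75  72  74  71  70  72  71  72  68  68  67
  71  69  68  70  70  67  70  69  66  68  66  68  85 109 122 126 121 123
 123 122 123 124 131 148 161 165 163 162 162]
```

```bash
python3 -m jog '[[-1,[0,0,0],[0,0,0]],[-1,[0,0,0],[0,0,0]],[-1,[0,0,0],[0,0,0]]]' ; python3 -c "
from cell import ticket; print(ticket.job_done())"
```

```text
clock: 17.95
ee_pos: [545.3, 209.5, 158.5]
ee_rot: [0.0, 1.0, -0.018, -0.0]
force: [0.2, -0.7, -1.5]
opening: 45.1
finger_force: 42.3
the job is handed in; nothing more can be done
None
```

I handed the job in at 17.95 s (no verdict came back): the flat was turned to within about 2° of the pointer, and the collar is on the spindle with its screw on the flat, tops level to about 0.3 mm, still held at about 42 N.

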